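# Fetch the rack stick from the tipped tool bin

## Robot

A 6-joint arm with a two-finger parallel gripper is mounted at the origin on the work surface; the furniture and walls round the work are solid. World frame = base frame: x ahead of the robot, y to its left, z up, the work surface at z = 0. Lengths are in m, angles in rad, forces in N, time in s.
With the tool pointing down it reaches from about 0.35 to 0.85 m from the base axis. Payload 8.1 kg.
Tool frame: the origin (TCP) lies midway between the tips of the shut fingers; the grasp point (between the pads) lies 19 mm behind it (robot.grasp_offset is the distance from the TCP to the grasp point, in m); z points along the fingers, y is the line along which they close (so a half turn about z gives the same grasp; the last joint's range is limited). The gripper opens to 85 mm and grips with 20 to 120 N. Pads are 22 mm wide; open, the fingers measure 114 mm over their backs; the gripper's body (76 mm by 85 mm) begins 54 mm behind the grasp point. The pads swing forward as they close: fully open they stand 13 mm farther back than shut.
Start: joints at [-1.208, 0.13, 1.488, -0, 1.523, -0.085], TCP at [0.26, -0.541, 0.231] pointing down, gripper open.
Joint ranges: [-2.96, 2.96], [-0.89, 2.26], [0.02, 2.5], [-1.34, 4.48], [0, 2.73], [-2.66, 2.66]. Speed limits (rad/s): [2.39, 2.39, 2.79, 3.14, 3.14, 3.14].

## Interface

Orientations are given as a unit quaternion [x, y, z, w].
In Python, from station import readout, optics, ticket, robot gives the robot as it stands.
- The arm moves only by the tool jog_arm, never from a script. Its argument "series" is a list of rows, each an object with "xyz": the shift along the tool's x, y, z in cm, a list of three; "angular": the turn, a rotation vector about the tool's x, y, z in degrees, a list of three. In form: [{"xyz": [dx, dy, dz], "angular": [wx, wy, wz]}, ...]. A call has 1 to 10 rows; each row shifts and turns the commanded pose from where the row before left it, along the tool's axes as they then stand; what a row does not reach is not made up. A row lasts 1/12 s, in which the tool goes at most 41.7 mm and 7.16 degrees, less where a joint would pass 70% of its speed; a pose out of reach is approached as far as the arm can. A call with a gripper value outside its range is refused whole. "hand" is the closure in counts, from 0 (fully open) to 255 (shut), set as the call begins (left out, the last holds). The fingers move at their own pace and stop on an object; "force" is the grip in N (left out, the last holds). Time passes only in rows, so rows that do not move let the fingers close. It gives the time, the measured TCP pose, the force, the opening and the grip force at its end, in the units of the state.
- readout.get_obs(): the state, without advancing time (a new reading comes with each control period).
- optics.camera(name): name is "side" or "top"; returns (picture, depth): 384x512x3 uint8, red, green, blue; 384x512 float32, m along the optical axis (not along the pixel's ray), 0 where there is no reading.
- optics.camera_model(name): a dict with "fx", "fy", "cx", "cy" (pixels), "T" (4x4, takes a point from camera to world coordinates). Camera axes: x right, y down, z forward; pixel columns grow to the right and rows downward; lengths in m; the calibration is good to about 2 mm. A picture is of the moment at which its call begins. camera_model takes no time and is no camera call.
- ticket.sign_off(): hands the job in; it is judged then, once.
The state is a dict: "time": time; "joint_positions": joint angles; "dq": joint speeds; "tau": joint torques, N m; "tool_pos": TCP position; "eef_rot": TCP orientation; "ft_force": force on the tool from outside, world axes, zero at the start; "moment": the same for the moment, N m; "grip_width": opening from 0.0 (shut) to 1.0 (fully open); "gripper_force": force on a finger pad.
Only numpy, scipy, OpenCV 4.12 (cv2) and the standard library are available. Lean on these libraries where they do the work, as an engineer would, in place of code of your own. Each camera call takes 0.05 s, during which the arm holds its last target. There are 200 camera calls.

## Task

Take the forked wooden oven-rack stick, the only one with a U-shaped notch in its end, out of the tipped tool bin and lay it flat and centred across the two forked posts of the steel tool rest. Leave the other sticks in their places in the bin, and do not shift the mug, the flour shaker or the lidded cup.

Things in the scene. Friction and masses are not known exactly. Their poses are not given: they have to be found in the camera images.
- tool_bin: Grey plastic tool bin, 292 mm wide, fixed, tipped 40 degrees: its mouth looks up and to the robot's right. Origin on the table under the line where its low wall meets its floor; x away from the mouth (about to the robot's left, world +y), y along its width, z up. From floor to mouth it runs along (-0.643, 0, 0.766) of this frame. Four loose sticks lie side by side along it, 64 mm apart, ends 10 mm out of the mouth.
- bin_rim (a point): Middle of the rim of the bin's low wall (140 mm long), 139 mm above the table. The sticks lie on two 10 mm battens, so within 65 mm of this rim there are 10 mm free between sticks and low wall. The table in front of the mouth, as far as the tool rest, is clear and may be used.
- bin_lip (a point): Middle of the lip of the bin's high wall, 191 mm above the table. This wall lies 62 mm from the low one and stands 15 mm farther out, as a hood over the sticks: they cannot be gripped from straight above, only with the hand tilted along the bin.
- puller_mid (a point): Middle of the target: a loose flat beech stick, 150 mm long, 34 wide, 20 thick, 55 to 110 g. Upper end forked: a notch 14 mm wide, 18 mm deep between two 10 mm prongs. It leans 40 degrees, as the bin; which of the four places it has varies. Its own z runs along it to its forked end (the end at the bin's mouth), y across its width, x through its thickness.
- plain_stick_mid (a point): Middle of a beech stick 150 x 34 x 20 mm with a plain square end, in the bin; to be left there. Its own z runs along it to its upper end (the end at the bin's mouth), y across its width, x through its thickness.
- knob_stick_mid (a point): Middle of a beech stick 150 mm long, 26 x 20 mm, with a 30 mm round knob at its upper end, in the bin; to be left there. Its own z runs along it to its knob end (the end at the bin's mouth), y across its width, x through its thickness.
- point_stick_mid (a point): Middle of a beech stick 150 mm long, 30 x 20 mm, its upper end tapering to a round point, in the bin; to be left there. Its own z runs along it to its pointed end (the end at the bin's mouth), y across its width, x through its thickness.
- tool_rest: Steel tool rest, fixed: base plate 140 x 70 x 6 mm and two forked posts at x = -50 and +50 mm, each 14 mm wide, nothing between them. Origin on the table under its centre, z up, x from post to post (roughly away from the robot): the stick shall lie along x, either end either way, either flat side down.
- rest_top (a point): Centre of the rest at the height of the crosspieces that carry the stick, 54 mm above the table. The prongs beside them leave a gap of 48 mm across the rest's y and reach 25 mm above this point. A laid stick has its middle 10 mm above this point.
- mug: Mug, loose, 81 mm across, 101 mm tall, with a handle; origin under its middle. A bystander at the back right.
- flour_shaker: Steel flour shaker with a mesh lid, loose, 67 mm across, 110 mm tall; origin under its middle. A bystander at the back.
- portion_cup: Small lidded portion cup, loose, 56 mm across, 32 mm tall; origin under its middle. A bystander at the back.

How it is judged:
On the way:
1. the forked stick is out of the bin (distance between puller_mid and tool_bin above 0.22 m), for 0.1 s.
At the end, for the whole second after the job is handed in: The forked stick lies at rest in both forks of the tool rest, flat side down (within 0.12 rad), along the rest (within 0.15 rad), its middle within 25 mm lengthwise and 12 mm sideways of the rest's centre and 58 to 70 mm above the table (x of puller_mid in the frame of tool_rest between -0.025 and 0.025 m and y of puller_mid in the frame of tool_rest between -0.012 and 0.012 m and z of puller_mid in the frame of tool_rest between 0.058 and 0.07 m and angle between the z axis of puller_mid and the x axis of tool_rest, either way round below 0.15 rad and angle between the x axis of puller_mid and the z axis of tool_rest, either way round below 0.12 rad and linear speed of puller below 0.02 m/s); the robot touches nothing.
It fails at once if another stick in the bin is shifted by more than 40 mm (distance of any of plain_stick_mid, knob_stick_mid, point_stick_mid from where it was at the start of the episode above 0.04 m).
It fails at once if the mug, the flour shaker or the lidded cup is shifted by more than 30 mm (distance of any of mug, flour_shaker, portion_cup from where it was at the start of the episode above 0.03 m).
It also fails if it takes over 59 s, if anything falls off the work surface, if the arm or the gripper's body presses on something with over 40 N, if the wrist force passes 120 N, or if a joint passes its speed limit or range.

## Working session

There is one attempt and no reset: what is moved stays moved. The work goes in short steps, Python scripts to look and compute and a tool call to move; the robot and the scene stay as the last step left them, time stands still between calls to the robot, and variables do not carry over. Pictures are saved under pics/ and viewed, at most 10 in all, crops included, and the job is handed in when it is done.

Besides the shell and the picture viewer there is one more tool, called after "Call:" as name(argument=value, ...), one argument or row to a line, values as JSON. jog_arm: Moves the arm, as the interface text tells. Its arguments: {"type":"object","properties":{"series":{"type":"array","items":{"type":"object","properties":{"xyz":{"type":"array","items":{"type":"number"}},"angular":{"type":"array","items":{"type":"number"}}}}},"hand":{"type":"number"},"force":{"type":"number"}},"required":["series"]}

```bash
mkdir -p pics
cat > h.py <<'E'
import numpy as np, cv2
from station import readout, optics, ticket, robot
from scipy.spatial.transform import Rotation as R
def grab(n):
    p,d=optics.camera(n); np.savez(f'{n}.npz',p=p,d=d); return p,d
def pts(n,d):
    m=optics.camera_model(n); v,u=np.mgrid[:d.shape[0],:d.shape[1]]
    c=np.stack([(u-m['cx'])/m['fx']*d,(v-m['cy'])/m['fy']*d,d,np.ones_like(d)],-1)
    return (c@m['T'].T)[...,:3]
E
python3 - <<'E'
from h import *
for n in('side','top'):
    p,d=grab(n); cv2.imwrite(f'pics/{n}0.png',cv2.resize(p[...,::-1],(800,600),interpolation=cv2.INTER_CUBIC)); m=optics.camera_model(n);print(n,m['fx'],m['T'].round(3).tolist(),(d==0).mean())
o=readout.get_obs();print(o,robot.grasp_offset)
E
```

```text
side 489.63122280093916 [[0.84, 0.307, -0.447, 1.067], [0.542, -0.493, 0.681, -0.86], [-0.011, -0.814, -0.58, 0.817], [0.0, 0.0, 0.0, 1.0]] 0.004150390625
top 439.41418100911307 [[0.028, -0.993, 0.11, 0.432], [-0.999, -0.031, -0.024, -0.012], [0.027, -0.11, -0.994, 1.053], [0.0, 0.0, 0.0, 1.0]] 0.0037282307942708335
{'time': 0.1, 'joint_positions': array([-1.20840711e+00,  1.31124382e-01,  1.48914744e+00,  2.04857144e-05,
        1.52302525e+00, -8.54269127e-02]), 'dq': array([ 9.48074299e-05, -9.16890954e-04, -1.67445379e-03,  8.72753320e-04,
        2.99994555e-03,  9.89959429e-05]), 'tau': array([ 8.65097809e-04, -5.70952606e+01, -5.01940048e+01, -2.12217851e-04,
        8.29656143e-03, -9.10482731e-05]), 'tool_pos': array([ 0.25963504, -0.54036647,  0.2303388 ]), 'eef_rot': array([ 9.75036900e-01,  2.22041251e-01, -1.07505202e-04, -8.45462601e-04]), 'ft_force': array([0.02743501, 0.48915839, 0.04463736]), 'moment': array([-0.02922952, -0.00228577,  0.0324602 ]), 'gripper_force': 0.0, 'grip_width': 0.9962707196416322} 0.0187
```

View pics/side0.png

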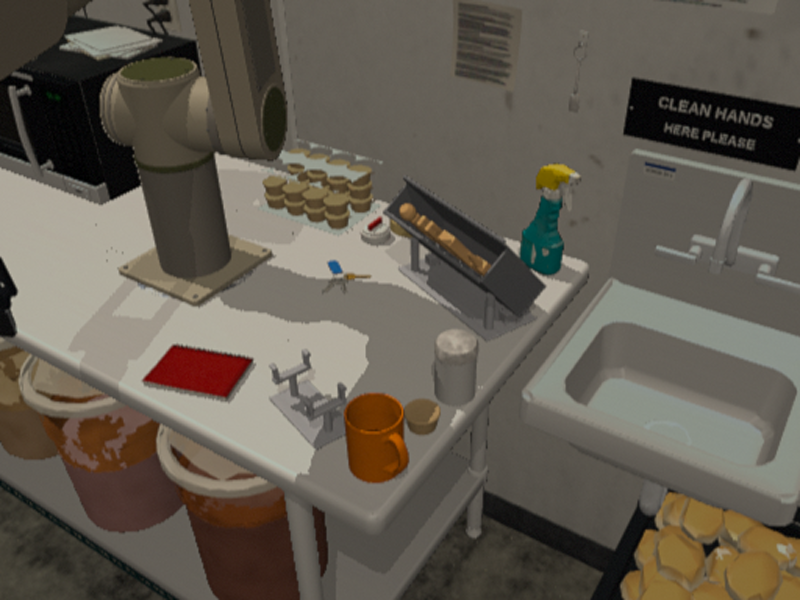

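View pics/top0.png

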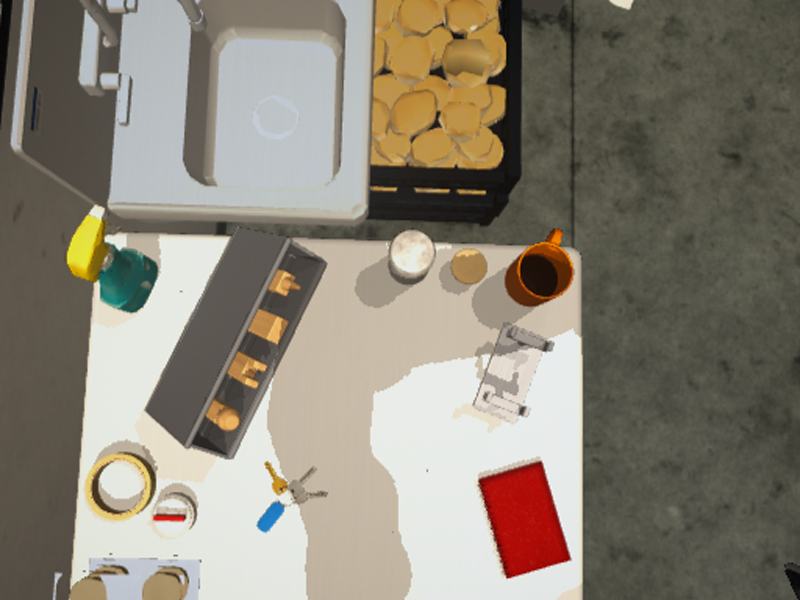

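The sticks in the top view (800x600) are the point at (285,283), plain at (267,327), fork at (247,368) and knob at (223,415). The rest is at (513,372), with the mug at (540,270) next to it.

```bash
cat > meas.py <<'E'
from h import *
z=np.load('top.npz');p,d=z['p'],z['d'];P=pts('top',d)
hsv=cv2.cvtColor(p,cv2.COLOR_RGB2HSV)
# high wall plane
box=np.zeros(d.shape,bool); cv2_=np.zeros(d.shape,np.uint8)
poly=(np.array([[235,240],[280,245],[190,430],[155,405]])*.64).astype(int)
cv2.fillPoly(cv2_,[poly],1); Q=P[(cv2_>0)&(d>0)]
for _ in range(3):
    c=Q.mean(0);n=np.linalg.svd(Q-c,full_matrices=False)[2][2];n*=np.sign(n[2]);r=(Q-c)@n
    Q=Q[abs(r)<max(.003,2*r.std())]
print('wall n',n,'expect nz .643',len(Q),r.std()); yaw=np.arctan2(n[1],n[0]);print('yaw',np.degrees(yaw))
ex=np.array([np.cos(yaw),np.sin(yaw),0]);ey=np.array([-ex[1],ex[0],0]);ez=np.array([0,0,1.])
s=-.643*ex+.766*ez; nn=.766*ex+.643*ez
print('highwall n-coord',np.median(Q@nn),'s max',np.percentile(Q@s,[98,99.5]))
m=((hsv[...,0]>8)&(hsv[...,0]<25)&(hsv[...,1]>90)).astype(np.uint8)
roi=np.zeros_like(m);roi[165:285,130:200]=1
k,l,st,ce=cv2.connectedComponentsWithStats(m*roi)
for i in range(1,k):
    if st[i,4]<30: continue
    W=P[(l==i)&(d>0)]
    q=lambda v:np.percentile(W@v,[2,50,98]).round(4)
    print(st[i],'mean',W.mean(0).round(3),'y',q(ey),'s',q(s),'n',q(nn))
# rest
reg=np.zeros(d.shape,bool);reg[195:280,295:362]=1
for lo,hi in((.06,.09),(.003,.012)):
    W=P[reg&(P[...,2]>lo)&(P[...,2]<hi)&(d>0)]
    (c,sz,a)=cv2.minAreaRect(W[:,:2].astype(np.float32));print('rest',lo,c,sz,a,len(W),W[:,2].max())
for nm,(x0,x1,y0,y1) in dict(mug=(318,370,145,200)).items():
    W=P[y0:y1,x0:x1].reshape(-1,3);W=W[W[:,2]>.09];print(nm,W.min(0),W.max(0))
np.savez('bin.npz',ex=ex,ey=ey,s=s,nn=nn)
b=p[165:300,90:215];r=p[190:285,290:365]
cv2.imwrite('pics/crop.png',np.hstack([cv2.resize(b,(500,540),interpolation=2),cv2.resize(r,(280,540),interpolation=2)])[...,::-1])
E
python3 meas.py
```

```text
wall n [0.30498873 0.70400815 0.64136916] expect nz .643 3513 0.0007317971979499626
yaw 66.5768893582592
highwall n-coord 0.38475289512089333 s max [-0.08209113 -0.0795973 ]
[172 172  21  18 218] mean [0.574 0.112 0.137] y [-0.4969 -0.4814 -0.4681] s [-0.143  -0.109  -0.0743] n [0.3183 0.3438 0.3486]
[159 197  26  23 365] mean [0.514 0.128 0.151] y [-0.4375 -0.4207 -0.4041] s [-0.1283 -0.0847 -0.0713] n [0.3249 0.3468 0.3494]
[145 224  26  25 348] mean [0.457 0.155 0.147] y [-0.3746 -0.3576 -0.338 ] s [-0.1307 -0.0927 -0.072 ] n [0.318  0.3466 0.349 ]
[132 254  22  22 305] mean [0.396 0.181 0.148] y [-0.3038 -0.2919 -0.2711] s [-0.1394 -0.0854 -0.0728] n [0.3184 0.3459 0.3524]
rest 0.06 (0.46728456020355225, -0.22014620900154114) (0.06452289968729019, 0.11389084160327911) 69.98950958251953 121 0.08444071503862727
rest 0.003 (0.4709640145301819, -0.22631976008415222) (0.2019667625427246, 0.16040468215942383) 0.9511601328849792 2102 0.011970057600733108
mug [ 0.43220147 -0.28949007  0.09008885] [ 0.66820107 -0.01226905  1.05296536]
```

View pics/crop.png

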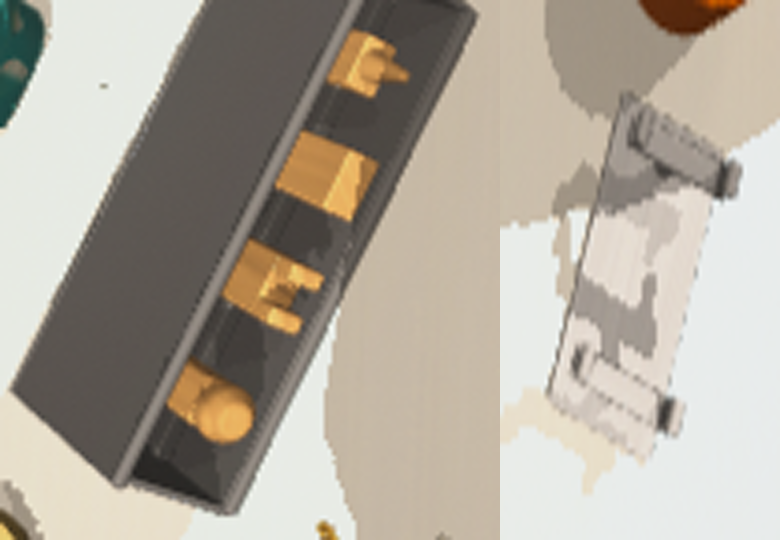

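The fork is confirmed as the third stick from the top. I'll set up a move calculator and start.

```bash
cat >> h.py <<'E'
b=np.load('bin.npz') if __import__('os').path.exists('bin.npz') else None
def binpt(y,n,s): return y*b['ey']+n*b['nn']+s*b['s']
Rg=np.column_stack([np.cross(-b['ey'],-b['s']),-b['ey'],-b['s']])
def pose():
    o=readout.get_obs(); return o['tool_pos'],R.from_quat(o['eef_rot']).as_matrix()
def plan(t,Rt,p=None,Rc=None):
    if p is None: p,Rc=pose()
    w=np.degrees(R.from_matrix(Rc.T@Rt).as_rotvec()); a=np.linalg.norm(w)
    sh=Rt.T@(t-p)*100; L=np.linalg.norm(sh)
    print('target',t.round(3),'turn',w.round(2),'rows>=',np.ceil(a/7.1),'then shift cm',sh.round(2),'rows>=',np.ceil(L/4.1), 'cur-frame shift',(Rc.T@(t-p)*100).round(2))
    return t,Rt
def st():
    o=readout.get_obs(); print('t',o['time'],'q',o['joint_positions'].round(3),'p',o['tool_pos'].round(4),'F',o['ft_force'].round(1),'w',round(o['grip_width']*85,1),o['gripper_force'])
E
python3 - <<'E'
from h import *
st();p,Rc=pose();p=p+[0,0,.12]
G=binpt(-.3565,.340,-.128);pre=G+.12*b['s']
print('grasp',G); t=plan(np.array([pre[0],pre[1]-.1,pre[2]]),Rg,p,Rc)
plan(pre,Rg,*t)
E
```

```text
t 0.1 q [-1.208  0.131  1.489  0.     1.523 -0.085] p [ 0.2596 -0.5404  0.2303] F [0.  0.5 0. ] w 84.7 0.0
grasp [0.46336931 0.17278478 0.120572  ]
target [0.433 0.002 0.212] turn [ 14.19  38.22 -39.24] rows>= 8.0 then shift cm [34.53 -5.68 46.98] rows>= 15.0 cur-frame shift [ 39.08 -41.37  13.86]
target [0.433 0.102 0.212] turn [ 0. -0.  0.] rows>= 1.0 then shift cm [ 7.03 -3.98  5.9 ] rows>= 3.0 cur-frame shift [ 7.03 -3.98  5.9 ]
```

Call:
jog_arm(
  series=[
    {"xyz":[0,0,-3],"angular":[0,0,0]},
    {"xyz":[0,0,-3],"angular":[0,0,0]},
    {"xyz":[0,0,-3],"angular":[0,0,0]},
    {"xyz":[0,0,-3],"angular":[0,0,0]},
  ],
  hand=117,
  force=40,
)

```text
time: 0.43
tool_pos: [0.2597, -0.5404, 0.3519]
eef_rot: [0.975, 0.222, -0.0, -0.001]
ft_force: [-0.0, 0.1, -0.1]
grip_width: 0.543
gripper_force: 0.0
```

Call:
jog_arm(
  series=[
    {"xyz":[2.7,-2.75,0]},
    {"xyz":[2.7,-2.75,0]},
    {"xyz":[2.7,-2.75,0]},
    {"xyz":[2.7,-2.75,0]},
    {"xyz":[2.7,-2.75,0]},
    {"xyz":[2.7,-2.75,0]},
    {"xyz":[2.7,-2.75,0]},
    {"xyz":[2.7,-2.75,0]},
    {"xyz":[2.7,-2.75,0]},
    {"xyz":[2.7,-2.75,0]},
  ],
)

```text
$.series[0]: bad value
```

Call:
jog_arm(
  series=[
    {"angular":[1.77,4.78,-4.9]},
    {"angular":[1.77,4.78,-4.9]},
    {"angular":[1.77,4.78,-4.9]},
    {"angular":[1.77,4.78,-4.9]},
    {"angular":[1.77,4.78,-4.9]},
    {"angular":[1.77,4.78,-4.9]},
    {"angular":[1.77,4.78,-4.9]},
    {"angular":[1.77,4.78,-4.9]},
    {"xyz":[0,0,0]},
  ],
)

```text
$.series[0]: bad value
```

Run:
```python
from h import *
st()
G=binpt(-.3565,.340,-.128);pre=G+.10*b['s']
plan(pre,Rg)
```

```text
t 0.4333 q [-1.208  0.114  1.289  0.     1.74  -0.085] p [ 0.2597 -0.5404  0.3519] F [-0.   0.1 -0.1] w 46.2 0.0
target [0.438 0.114 0.197] turn [ 14.2   38.23 -39.24] rows>= 8.0 then shift cm [41.46 -9.66 55.  ] rows>= 17.0 cur-frame shift [ 44.38 -51.23  15.55]
```

Both keys are required in each row.

Call:
jog_arm(
  series=[
    {"xyz":[2.7,-2.75,0],"angular":[0,0,0]},
    {"xyz":[2.7,-2.75,0],"angular":[0,0,0]},
    {"xyz":[2.7,-2.75,0],"angular":[0,0,0]},
    {"xyz":[2.7,-2.75,0],"angular":[0,0,0]},
    {"xyz":[2.7,-2.75,0],"angular":[0,0,0]},
    {"xyz":[2.7,-2.75,0],"angular":[0,0,0]},
    {"xyz":[2.7,-2.75,0],"angular":[0,0,0]},
    {"xyz":[2.7,-2.75,0],"angular":[0,0,0]},
    {"xyz":[2.7,-2.75,0],"angular":[0,0,0]},
    {"xyz":[2.7,-2.75,0],"angular":[0,0,0]},
  ],
)

```text
time: 1.27
tool_pos: [0.3841, -0.1742, 0.351]
eef_rot: [0.975, 0.222, -0.0, -0.0]
ft_force: [-0.2, -0.0, -1.4]
grip_width: 0.541
gripper_force: 0.0
```

Call:
jog_arm(
  series=[
    {"xyz":[0,0,0],"angular":[1.77,4.78,-4.9]},
    {"xyz":[0,0,0],"angular":[1.77,4.78,-4.9]},
    {"xyz":[0,0,0],"angular":[1.77,4.78,-4.9]},
    {"xyz":[0,0,0],"angular":[1.77,4.78,-4.9]},
    {"xyz":[0,0,0],"angular":[1.77,4.78,-4.9]},
    {"xyz":[0,0,0],"angular":[1.77,4.78,-4.9]},
    {"xyz":[0,0,0],"angular":[1.77,4.78,-4.9]},
    {"xyz":[0,0,0],"angular":[1.77,4.78,-4.9]},
    {"xyz":[0,0,0],"angular":[0,0,0]},
  ],
)

```text
time: 2.02
tool_pos: [0.3832, -0.1767, 0.3484]
eef_rot: [0.785, 0.515, 0.288, -0.19]
ft_force: [0.1, 0.1, -1.0]
grip_width: 0.542
gripper_force: 0.0
```

Run:
```python
from h import *
st()
G=binpt(-.3565,.340,-.128);pre=G+.10*b['s']
plan(pre,Rg)
```

```text
t 2.0167 q [-1.041 -0.185  1.743  0.603  1.976 -0.5  ] p [ 0.3832 -0.1767  0.3484] F [ 0.1  0.1 -1. ] w 46.1 0.0
target [0.438 0.114 0.197] turn [-0.12 -0.37 -0.08] rows>= 1.0 then shift cm [12.36 -6.54 30.11] rows>= 9.0 cur-frame shift [12.15 -6.49 30.2 ]
```

Call:
jog_arm(
  series=[
    {"xyz":[1.22,-0.65,3.0],"angular":[0,0,0]},
    {"xyz":[1.22,-0.65,3.0],"angular":[0,0,0]},
    {"xyz":[1.22,-0.65,3.0],"angular":[0,0,0]},
    {"xyz":[1.22,-0.65,3.0],"angular":[0,0,0]},
    {"xyz":[1.22,-0.65,3.0],"angular":[0,0,0]},
    {"xyz":[1.22,-0.65,3.0],"angular":[0,0,0]},
    {"xyz":[1.22,-0.65,3.0],"angular":[0,0,0]},
    {"xyz":[1.22,-0.65,3.0],"angular":[0,0,0]},
    {"xyz":[1.22,-0.65,3.0],"angular":[0,0,0]},
    {"xyz":[0,0,0],"angular":[-0.12,-0.37,-0.08]},
  ],
)

```text
time: 2.85
tool_pos: [0.4314, 0.0879, 0.2117]
eef_rot: [0.787, 0.517, 0.282, -0.186]
ft_force: [-0.5, -0.1, -0.4]
grip_width: 0.542
gripper_force: 0.0
```

Run:
```python
from h import *
st()
G=binpt(-.3565,.340,-.128);plan(G+.10*b['s'],Rg);plan(G,Rg)
p,d=grab('top');q,_=grab('side')
cv2.imwrite('pics/pre.png',np.hstack([cv2.resize(p[150:300,90:240],(400,400),interpolation=2),cv2.resize(q[90:240,220:370],(400,400),interpolation=2)])[...,::-1])
```

```text
t 2.85 q [-0.496 -0.505  2.234  0.689  1.505 -0.167] p [0.4314 0.0879 0.2117] F [-0.5 -0.1 -0.4] w 46.1 0.0
target [0.438 0.114 0.197] turn [-0.06  0.48 -0.01] rows>= 1.0 then shift cm [ 1.08 -0.44  2.8 ] rows>= 1.0 cur-frame shift [ 1.11 -0.44  2.79]
target [0.463 0.173 0.121] turn [-0.06  0.48 -0.01] rows>= 1.0 then shift cm [ 1.08 -0.44 12.81] rows>= 4.0 cur-frame shift [ 1.19 -0.43 12.8 ]
```

View pics/pre.png

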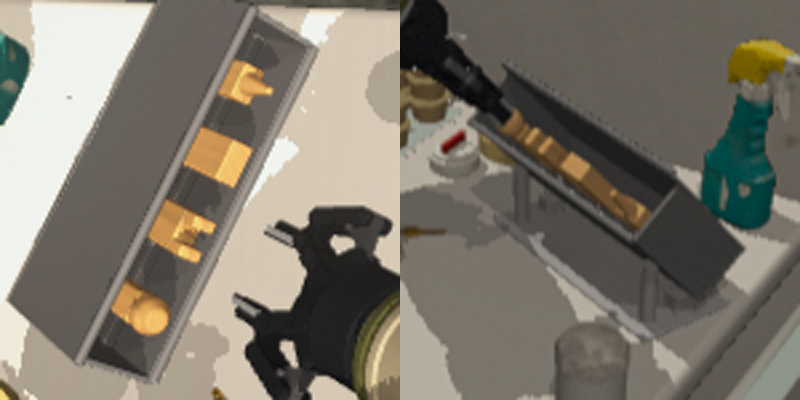

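The crop shows the open fingers at (250,270), in front of the fork at (185,230) and about aligned with it.

Call:
jog_arm(
  series=[
    {"xyz":[1.1,-0.44,0],"angular":[-0.06,0.48,0]},
    {"xyz":[0,0,2],"angular":[0,0,0]},
    {"xyz":[0,0,2],"angular":[0,0,0]},
    {"xyz":[0,0,2],"angular":[0,0,0]},
    {"xyz":[0,0,0],"angular":[0,0,0]},
    {"xyz":[0,0,0],"angular":[0,0,0]},
  ],
)

```text
time: 3.45
tool_pos: [0.4481, 0.1281, 0.1764]
eef_rot: [0.786, 0.515, 0.288, -0.186]
ft_force: [-0.1, -0.3, 0.3]
grip_width: 0.539
gripper_force: 0.0
```

Run:
```python
from h import *
st()
plan(binpt(-.3565,.340,-.128),Rg)
```

```text
t 3.45 q [-0.382 -0.453  2.27   0.718  1.362 -0.141] p [0.4481 0.1281 0.1764] F [-0.1 -0.3  0.3] w 45.8 0.0
target [0.463 0.173 0.121] turn [ 0.26 -0.05  0.05] rows>= 1.0 then shift cm [ 0.02 -0.37  7.3 ] rows>= 2.0 cur-frame shift [ 0.01 -0.41  7.3 ]
```

Call:
jog_arm(
  series=[
    {"xyz":[0,-0.38,0],"angular":[0.26,0,0]},
    {"xyz":[0,0,1],"angular":[0,0,0]},
    {"xyz":[0,0,1],"angular":[0,0,0]},
    {"xyz":[0,0,1],"angular":[0,0,0]},
    {"xyz":[0,0,1],"angular":[0,0,0]},
    {"xyz":[0,0,1],"angular":[0,0,0]},
    {"xyz":[0,0,0],"angular":[0,0,0]},
    {"xyz":[0,0,0],"angular":[0,0,0]},
  ],
)

```text
time: 4.12
tool_pos: [0.4577, 0.1588, 0.1385]
eef_rot: [0.785, 0.516, 0.287, -0.187]
ft_force: [-0.1, 0.3, 0.0]
grip_width: 0.541
gripper_force: 0.0
```

Run:
```python
from h import *
st()
plan(binpt(-.3565,.340,-.128),Rg)
```

```text
t 4.1167 q [-0.294 -0.377  2.29   0.743  1.237 -0.143] p [0.4577 0.1588 0.1385] F [-0.1  0.3  0. ] w 46.0 0.0
target [0.463 0.173 0.121] turn [ 0.05 -0.06  0.1 ] rows>= 1.0 then shift cm [ 0.01 -0.04  2.34] rows>= 1.0 cur-frame shift [ 0.   -0.04  2.34]
```

Aligned and no contact; go in and close.

Call:
jog_arm(
  series=[
    {"xyz":[0,0,1],"angular":[0,0,0]},
    {"xyz":[0,0,1],"angular":[0,0,0]},
    {"xyz":[0,0,0.3],"angular":[0,0,0]},
    {"xyz":[0,0,0],"angular":[0,0,0]},
    {"xyz":[0,0,0],"angular":[0,0,0]},
  ],
)

```text
time: 4.53
tool_pos: [0.4709, 0.1688, 0.1287]
eef_rot: [0.784, 0.517, 0.292, -0.181]
ft_force: [-23.1, -28.8, 42.7]
grip_width: 0.541
gripper_force: 26.1
```

Call:
jog_arm(
  series=[
    {"xyz":[0,0,0],"angular":[0,0,0]},
    {"xyz":[0,0,0],"angular":[0,0,0]},
    {"xyz":[0,0,0],"angular":[0,0,0]},
    {"xyz":[0,0,0],"angular":[0,0,0]},
    {"xyz":[0,0,0],"angular":[0,0,0]},
    {"xyz":[0,0,0],"angular":[0,0,0]},
  ],
  hand=255,
  force=50,
)

```text
time: 5.03
tool_pos: [0.4717, 0.1681, 0.1294]
eef_rot: [0.784, 0.516, 0.293, -0.18]
ft_force: [-21.9, -33.5, 45.6]
grip_width: 0.388
gripper_force: 76.1
```

Something was hit on the way in, but the grip reads 33 mm. I'll check the pose in the bin frame and back out along the stick.

Run:
```python
from h import *
st()
plan(binpt(-.3565,.340,-.128),Rg)
p,_=pose();print('y n s',p@b['ey'],p@b['nn'],p@b['s'])
p,d=grab('top');q,_=grab('side')
cv2.imwrite('pics/grip.png',np.hstack([cv2.resize(p[150:300,90:240],(400,400),interpolation=2),cv2.resize(q[90:240,220:370],(400,400),interpolation=2)])[...,::-1])
```

```text
t 5.0333 q [-0.259 -0.336  2.279  0.76   1.176 -0.149] p [0.4717 0.1681 0.1294] F [-21.9 -33.5  45.6] w 33.0 76.08595895930193
target [0.463 0.173 0.121] turn [ 1.04 -0.22  0.53] rows>= 1.0 then shift cm [-0.49 -0.95  0.74] rows>= 1.0 cur-frame shift [-0.48 -0.97  0.72]
y n s -0.3660204778459875 0.3449744083710334 -0.12058861724455439
```

View pics/grip.png

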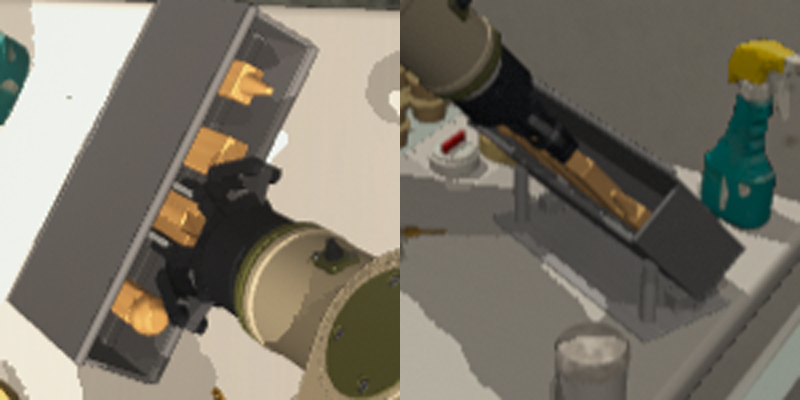

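The fingers are around the fork stick at (180,215). The finger knuckle presses on the knob stick at (175,310), so I'll pull out along the axis.

Call:
jog_arm(
  series=[
    {"xyz":[0,0,-0.8],"angular":[0,0,0]},
    {"xyz":[0,0,-0.5],"angular":[0,0,0]},
    {"xyz":[0,0,-0.5],"angular":[0,0,0]},
    {"xyz":[0,0,-0.5],"angular":[0,0,0]},
    {"xyz":[0,0,0],"angular":[0,0,0]},
  ],
)

```text
time: 5.55
tool_pos: [0.4591, 0.1588, 0.1411]
eef_rot: [0.784, 0.516, 0.289, -0.187]
ft_force: [-0.6, 2.9, 9.0]
grip_width: 0.389
gripper_force: 52.5
```

Run:
```python
from h import *
st()
p,_=pose();print('y n s',p@b['ey'],p@b['nn'],p@b['s'])
plan(p,Rg)
```

```text
t 5.55 q [-0.294 -0.379  2.288  0.746  1.239 -0.143] p [0.4591 0.1588 0.1411] F [-0.6  2.9  9. ] w 33.1 52.50465273857117
y n s -0.3581200182454894 0.34214164659503343 -0.10299220534033632
target [0.459 0.159 0.141] turn [ 0.19 -0.23  0.18] rows>= 1.0 then shift cm [0. 0. 0.] rows>= 0.0 cur-frame shift [0. 0. 0.]
```

Call:
jog_arm(
  series=[
    {"xyz":[0,0,-1.4],"angular":[0,0,0]},
    {"xyz":[0,0,-1.4],"angular":[0,0,0]},
    {"xyz":[0,0,-1.4],"angular":[0,0,0]},
    {"xyz":[0,0,-1.4],"angular":[0,0,0]},
    {"xyz":[0,0,-1.4],"angular":[0,0,0]},
    {"xyz":[0,0,-1.4],"angular":[0,0,0]},
    {"xyz":[0,0,-1.4],"angular":[0,0,0]},
    {"xyz":[0,0,-1.4],"angular":[0,0,0]},
    {"xyz":[0,0,-1.4],"angular":[0,0,0]},
    {"xyz":[0,0,-1.4],"angular":[0,0,0]},
  ],
)

```text
time: 6.38
tool_pos: [0.4214, 0.0754, 0.2464]
eef_rot: [0.785, 0.516, 0.287, -0.187]
ft_force: [0.4, 0.8, -0.5]
grip_width: 0.394
gripper_force: 51.9
```

Call:
jog_arm(
  series=[
    {"xyz":[0,0,-1.4],"angular":[0,0,0]},
    {"xyz":[0,0,-1.4],"angular":[0,0,0]},
    {"xyz":[0,0,-1.4],"angular":[0,0,0]},
    {"xyz":[0,0,0],"angular":[0,0,0]},
  ],
)

```text
time: 6.72
tool_pos: [0.4114, 0.0497, 0.2799]
eef_rot: [0.785, 0.516, 0.287, -0.185]
ft_force: [0.4, -0.5, 0.6]
grip_width: 0.392
gripper_force: 52.0
```

Run:
```python
from h import *
st()
p,_=pose();print('y n s',p@b['ey'],p@b['nn'],p@b['s'])
p,d=grab('top');q,_=grab('side')
cv2.imwrite('pics/out.png',np.hstack([cv2.resize(p[150:300,90:240],(400,400),interpolation=2),cv2.resize(q[60:240,200:380],(400,400),interpolation=2)])[...,::-1])
```

```text
t 6.7167 q [-0.624 -0.571  2.156  0.686  1.692 -0.177] p [0.4114 0.0497 0.2799] F [ 0.4 -0.5  0.6] w 33.3 52.01311647891998
y n s -0.3577106374692138 0.34019589551480867 0.07995148000818073
```

View pics/out.png

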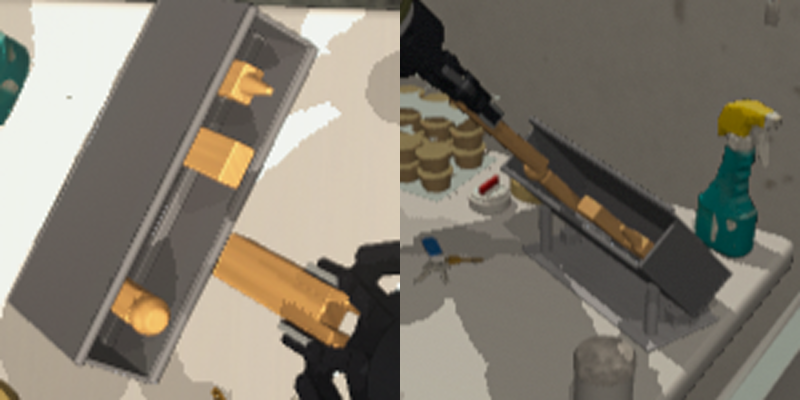

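The stick is out and held near its forked end, and the other three haven't moved. Before choosing a laying pose I'll fit a small kinematic model to the logged joint/pose pairs to check reach.

```bash
cat > kin.py <<'E'
from h import *
from scipy.optimize import least_squares
D=[([-1.20840711,.131124382,1.48914744,0,1.52302525,-.0854],(.25963504,-.54036647,.2303388)),
([-1.208,.114,1.289,0,1.74,-.085],(.2597,-.5404,.3519)),
([-1.041,-.185,1.743,.603,1.976,-.5],(.3832,-.1767,.3484)),
([-.496,-.505,2.234,.689,1.505,-.167],(.4314,.0879,.2117)),
([-.382,-.453,2.27,.718,1.362,-.141],(.4481,.1281,.1764)),
([-.294,-.377,2.29,.743,1.237,-.143],(.4577,.1588,.1385)),
([-.624,-.571,2.156,.686,1.692,-.177],(.4114,.0497,.2799))]
def rot(q,sg=1): return R.from_euler('ZYZYZ',[q[0],q[1]+q[2],sg*q[3],q[4],sg*q[5]]).as_matrix()
def fk(k,q,sg=1):
    r0,z0,L1,a,L2,d,d6=k; Rz=R.from_euler('Z',q[0]).as_matrix();f=q[1]+q[2]
    w=[r0+L1*np.sin(q[1])+L2*np.sin(f)+a*np.cos(f),d,z0+L1*np.cos(q[1])+L2*np.cos(f)-a*np.sin(f)]
    A=rot(q,sg); return Rz@w+d6*A[:,2],A
fits=[least_squares(lambda k:np.ravel([fk(k,q,s)[0]-p for q,p in D]),[0,.3,.4,0,.4,.05,.2]) for s in(1,-1)]
i=int(np.argmin([f.cost for f in fits]));SG=(1,-1)[i];K=fits[i].x
A0=R.from_quat([.97503690,.222041251,-.000107505,-.000845463]).as_matrix()
C=rot(D[0][0],SG).T@A0
lo=np.array([-2.96,-.89,.02,-1.34,0,-2.66]);hi=np.array([2.96,2.26,2.5,4.48,2.73,2.66])
def ik(t,Rt,q0):
    def e(q):
        p,A=fk(K,q,SG);return np.r_[(p-t)*10,R.from_matrix((A@C).T@Rt).as_rotvec()]
    s=least_squares(e,np.clip(q0,lo+.03,hi-.03),bounds=(lo+.02,hi-.02));return s.x,np.abs(s.fun).max()
def tool(az,dn):   # tool z at azimuth az, dn deg below horizontal, y horizontal
    a,e=np.radians([az,dn]);z=np.array([np.cos(a)*np.cos(e),np.sin(a)*np.cos(e),-np.sin(e)])
    y=np.array([np.sin(a),-np.cos(a),0]);return np.column_stack([np.cross(y,z),y,z])
E
python3 - <<'E'
from kin import *
print(SG,K.round(4),[f.cost for f in fits],C.round(2).tolist())
q=readout.get_obs()['joint_positions']
print(np.degrees(R.from_matrix((fk(K,q,SG)[1]@C).T@pose()[1]).magnitude()))
for az in(66.6,45,25,5):
  for dn in(50,40,30):
    for c in([.45,-.02],[.47,-.05],[.50,-.06]):
        T=tool(az,dn);e=np.radians(dn)
        # lower end on table, TCP 106 mm from the lower end along the stick
        low=np.array([c[0],c[1],0])+.075*np.array([np.cos(np.radians(az)),np.sin(np.radians(az)),0])
        t=low-T[:,2]*.106+np.array([0,0,.010*np.cos(e)+.003])
        x,r=ik(t,T,q);print(az,dn,c,t.round(3),round(r,4),x.round(2))
E
```

```text
Traceback (most recent call last):
  File "kin.py", line 15, in <module>
    fits=[least_squares(lambda k:np.ravel([fk(k,q,s)[0]-p for q,p in D]),[0,.3,.4,0,.4,.05,.2]) for s in(1,-1)]
          ~~~~~~~~~~~~~^^^^^^^^^^^^^^^^^^^^^^^^^^^^^^^^^^^^^^^^^^^^^^^^^^^^^^^^^^^^^^^^^^^^^^^^
  File "kin.py", line 15, in <lambda>
    fits=[least_squares(lambda k:np.ravel([fk(k,q,s)[0]-p for q,p in D]),[0,.3,.4,0,.4,.05,.2]) for s in(1,-1)]
                                           ~~^^^^^^^
  File "kin.py", line 14, in fk
    A=rot(q,sg); return Rz@w+d6*A[:,2],A
  File "kin.py", line 10, in rot
    def rot(q,sg=1): return R.from_euler('ZYZYZ',[q[0],q[1]+q[2],sg*q[3],q[4],sg*q[5]]).as_matrix()
                            ~~~~~~~~~~~~^^^^^^^^^^^^^^^^^^^^^^^^^^^^^^^^^^^^^^^^^^^^^^^
  File "scipy/spatial/transform/_rotation.pyx", line 1413, in scipy.spatial.transform._rotation.Rotation.from_euler
ValueError: Expected axis specification to be a non-empty string of upto 3 characters, got ZYZYZ
```

```bash
sed -i "s|^def rot.*|def rot(q,sg=1): return (R.from_euler('ZYZ',[q[0],q[1]+q[2],sg*q[3]])*R.from_euler('YZ',[q[4],sg*q[5]])).as_matrix()|" kin.py
cat > t.py <<'E'
from kin import *
print(SG,K.round(4),[f.cost for f in fits],C.round(2).tolist())
q=readout.get_obs()['joint_positions']
print(np.degrees(R.from_matrix((fk(K,q,SG)[1]@C).T@pose()[1]).magnitude()))
for az in(66.6,45,25,5):
  for dn in(50,40,30):
    for c in([.45,-.02],[.50,-.06]):
        T=tool(az,dn);e=np.radians(dn)
        low=np.array([c[0],c[1],0])+.075*np.array([np.cos(np.radians(az)),np.sin(np.radians(az)),0])
        t=low-T[:,2]*.106+np.array([0,0,.010*np.cos(e)+.003])
        x,r=ik(t,T,q);print(az,dn,c,t.round(3),round(r,4),x.round(2))
E
python3 t.py
```

```text
1 [-2.000e-04  3.187e-01  3.691e-01  6.190e-02  5.536e-01  5.120e-02
  3.649e-01] [np.float64(1.403301808341756e-07), np.float64(0.03128023631698213)] [[0.0, -1.0, -0.0], [1.0, 0.0, 0.0], [-0.0, -0.0, 1.0]]
0.0018927574689111479
66.6 50 [0.45, -0.02] [ 0.453 -0.014  0.091] 0.0 [-0.69 -0.1   2.16  0.68  1.36 -0.52]
66.6 50 [0.5, -0.06] [ 0.503 -0.054  0.091] 0.0 [-0.69  0.08  1.98  0.68  1.36 -0.52]
66.6 40 [0.45, -0.02] [ 0.448 -0.026  0.079] 0.0 [-0.81  0.06  2.13  0.79  1.44 -0.72]
66.6 40 [0.5, -0.06] [ 0.498 -0.066  0.079] 0.0 [-0.8   0.22  1.96  0.8   1.44 -0.7 ]
66.6 30 [0.45, -0.02] [ 0.443 -0.035  0.065] 0.0 [-0.91  0.26  2.07  0.86  1.53 -0.88]
66.6 30 [0.5, -0.06] [ 0.493 -0.075  0.065] 0.0 [-0.88  0.39  1.9   0.88  1.54 -0.84]
45 50 [0.45, -0.02] [ 0.455 -0.015  0.091] 0.0 [-0.71 -0.38  2.39  0.76  1.19 -0.24]
45 50 [0.5, -0.06] [ 0.505 -0.055  0.091] 0.0 [-0.7  -0.16  2.22  0.78  1.16 -0.27]
45 40 [0.45, -0.02] [ 0.446 -0.024  0.079] 0.0 [-0.88 -0.26  2.43  0.92  1.27 -0.53]
45 40 [0.5, -0.06] [ 0.496 -0.064  0.079] 0.0 [-0.85 -0.05  2.25  0.95  1.23 -0.54]
45 30 [0.45, -
[... 494 characters left out ...]
 -0.28]
25 30 [0.45, -0.02] [ 0.435 -0.027  0.065] 0.219 [-1.07 -0.06  2.48  1.12  1.33 -0.72]
25 30 [0.5, -0.06] [ 0.485 -0.067  0.065] 0.0618 [-0.98 -0.11  2.48  1.24  1.16 -0.67]
5 50 [0.45, -0.02] [ 0.457 -0.019  0.091] 0.2077 [-0.37 -0.66  2.48  0.33  0.93  0.95]
5 50 [0.5, -0.06] [ 0.507 -0.059  0.091] 0.0624 [-0.46 -0.56  2.48  0.51  0.74  0.72]
5 40 [0.45, -0.02] [ 0.444 -0.021  0.079] 0.3478 [-0.55 -0.59  2.48  0.56  1.02  0.6 ]
5 40 [0.5, -0.06] [ 0.494 -0.061  0.079] 0.1903 [-0.63 -0.48  2.48  0.76  0.85  0.36]
5 30 [0.45, -0.02] [ 0.433 -0.021  0.065] 0.5116 [-1.11  0.03  2.48  1.18  1.35 -0.67]
5 30 [0.5, -0.06] [ 0.483 -0.061  0.065] 0.3478 [-0.95 -0.13  2.48  1.23  1.12 -0.45]
```

```bash
cat > t.py <<'E'
from kin import *
T=tool(66.6,30);t=np.array([.443,-.035,.0665])
a=plan(np.array([.443,-.035,.24]),pose()[1]);b_=plan(a[0],T,*a);plan(t,T,*b_)
E
python3 t.py
```

```text
target [ 0.443 -0.035  0.24 ] turn [0. 0. 0.] rows>= 0.0 then shift cm [-7.5   6.33 -1.36] rows>= 3.0 cur-frame shift [-7.5   6.33 -1.36]
target [ 0.443 -0.035  0.24 ] turn [ 0.17 19.99  0.1 ] rows>= 3.0 then shift cm [0. 0. 0.] rows>= 0.0 cur-frame shift [0. 0. 0.]
target [ 0.443 -0.035  0.066] turn [0. 0. 0.] rows>= 0.0 then shift cm [-15.03   0.     8.67] rows>= 5.0 cur-frame shift [-15.03   0.     8.67]
```

Call:
jog_arm(
  series=[
    {"xyz":[-1.9,1.6,-0.34],"angular":[0,0,0]},
    {"xyz":[-1.9,1.6,-0.34],"angular":[0,0,0]},
    {"xyz":[-1.9,1.6,-0.34],"angular":[0,0,0]},
    {"xyz":[-1.9,1.6,-0.34],"angular":[0,0,0]},
    {"xyz":[0,0,0],"angular":[0,5,0]},
    {"xyz":[0,0,0],"angular":[0,5,0]},
    {"xyz":[0,0,0],"angular":[0,5,0]},
    {"xyz":[0,0,0],"angular":[0,5,0]},
    {"xyz":[0,0,0],"angular":[0,0,0]},
  ],
)

```text
time: 7.57
tool_pos: [0.4418, -0.0342, 0.2355]
eef_rot: [0.723, 0.473, 0.42, -0.278]
ft_force: [-0.1, 0.5, -2.3]
grip_width: 0.391
gripper_force: 52.0
```

Call:
jog_arm(
  series=[
    {"xyz":[-2,0,1.15],"angular":[0,0,0]},
    {"xyz":[-2,0,1.15],"angular":[0,0,0]},
    {"xyz":[-2,0,1.15],"angular":[0,0,0]},
    {"xyz":[-2,0,1.15],"angular":[0,0,0]},
    {"xyz":[-2,0,1.15],"angular":[0,0,0]},
    {"xyz":[-2,0,1.15],"angular":[0,0,0]},
    {"xyz":[0,0,0],"angular":[0,0,0]},
    {"xyz":[0,0,0],"angular":[0,0,0]},
  ],
)

```text
time: 8.23
tool_pos: [0.4429, -0.0342, 0.0998]
eef_rot: [0.723, 0.476, 0.418, -0.276]
ft_force: [0.2, 0.1, 0.1]
grip_width: 0.388
gripper_force: 52.0
```

```bash
cat > t.py <<'E'
from kin import *
st();T=tool(66.6,30);plan(np.array([.443,-.035,.0665]),T)
E
python3 t.py
```

```text
t 8.2333 q [-0.908  0.174  2.087  0.862  1.575 -0.827] p [ 0.4429 -0.0342  0.0998] F [0.2 0.1 0.1] w 33.0 51.978853940963745
target [ 0.443 -0.035  0.066] turn [-0.12 -0.05 -0.02] rows>= 1.0 then shift cm [-2.92  0.04  1.61] rows>= 1.0 cur-frame shift [-2.92  0.04  1.61]
```

Call:
jog_arm(
  series=[
    {"xyz":[-0.8,0,0.46],"angular":[0,0,0]},
    {"xyz":[-0.8,0,0.46],"angular":[0,0,0]},
    {"xyz":[-0.8,0,0.46],"angular":[0,0,0]},
    {"xyz":[-0.4,0,0.23],"angular":[0,0,0]},
    {"xyz":[-0.25,0,0.15],"angular":[0,0,0]},
    {"xyz":[0,0,0],"angular":[0,0,0]},
    {"xyz":[0,0,0],"angular":[0,0,0]},
  ],
)

```text
time: 8.82
tool_pos: [0.4433, -0.0351, 0.0648]
eef_rot: [0.723, 0.476, 0.419, -0.275]
ft_force: [0.3, 0.2, -1.1]
grip_width: 0.391
gripper_force: 52.0
```

Call:
jog_arm(
  series=[
    {"xyz":[-0.26,0,0.15],"angular":[0,0,0]},
    {"xyz":[-0.17,0,0.1],"angular":[0,0,0]},
    {"xyz":[0,0,0],"angular":[0,0,0]},
  ],
)

```text
time: 9.07
tool_pos: [0.4439, -0.0356, 0.0607]
eef_rot: [0.723, 0.476, 0.419, -0.274]
ft_force: [-1.6, -2.5, 6.3]
grip_width: 0.388
gripper_force: 52.6
```

Contact is light (6 N), so I'll release and let it drop flat, then retreat.

Call:
jog_arm(
  series=[
    {"xyz":[0,0,0],"angular":[0,0,0]},
    {"xyz":[0,0,0],"angular":[0,0,0]},
    {"xyz":[0,0,0],"angular":[0,0,0]},
    {"xyz":[0,0,0],"angular":[0,0,0]},
    {"xyz":[0,0,0],"angular":[0,0,0]},
    {"xyz":[0,0,-2],"angular":[0,0,0]},
    {"xyz":[2,0,-2],"angular":[0,0,0]},
    {"xyz":[3,0,-2],"angular":[0,0,0]},
    {"xyz":[3,0,-2],"angular":[0,0,0]},
    {"xyz":[3,0,-2],"angular":[0,0,0]},
  ],
  hand=90,
)

```text
time: 9.9
tool_pos: [0.4301, -0.064, 0.2063]
eef_rot: [0.723, 0.476, 0.418, -0.275]
ft_force: [0.3, -0.5, -0.1]
grip_width: 0.644
gripper_force: 0.0
```

```bash
cat > t.py <<'E'
from kin import *
st()
p,d=grab('top');P=pts('top',d);hsv=cv2.cvtColor(p,cv2.COLOR_RGB2HSV)
q,_=grab('side')
cv2.imwrite('pics/laid.png',np.hstack([cv2.resize(p[130:330,140:340],(400,400),interpolation=2),cv2.resize(q[90:270,200:380],(400,400),interpolation=2)])[...,::-1])
E
python3 t.py
```

```text
t 9.9 q [-0.97  -0.015  2.041  0.844  1.767 -0.685] p [ 0.4301 -0.064   0.2063] F [ 0.3 -0.5 -0.1] w 54.8 0.0
```

View pics/laid.png

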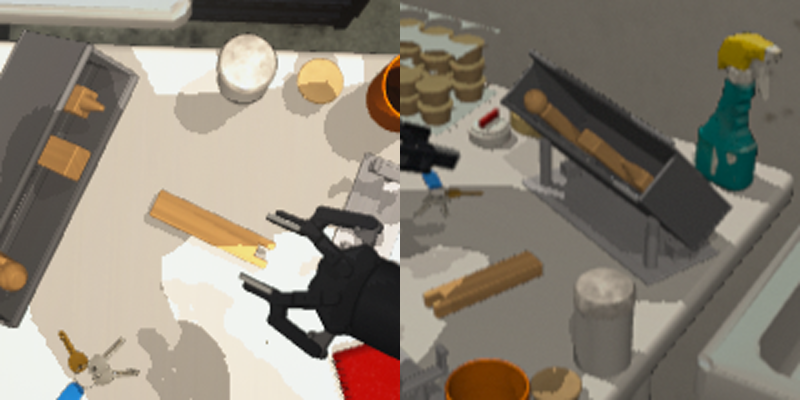

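The stick lies flat on the table with its fork end near the gripper (left panel, (150,200) to (270,255)). Now I'll measure the stick and rest precisely and check top-grasp IK.

```bash
cat > meas2.py <<'E'
from kin import *
def rect(Q):
    c,(w,h),a=cv2.minAreaRect(Q[:,:2].astype(np.float32)); a=a if w>h else a+90
    return np.array(c),(max(w,h),min(w,h)),(a+90)%180-90
def down(az):  # tool down, tool y perpendicular to stick azimuth az
    a=np.radians(az);y=np.array([np.sin(a),-np.cos(a),0]);z=np.array([0,0,-1.]);return np.column_stack([np.cross(y,z),y,z])
def comp(m):
    k,l,s,_=cv2.connectedComponentsWithStats(m.astype(np.uint8));return l==1+np.argmax(s[1:,4])
E
cat > t.py <<'E'
from meas2 import *
z=np.load('top.npz');p,d=z['p'],z['d'];P=pts('top',d);X,Y,Z=np.moveaxis(P,-1,0)
print('table z',np.median(Z[(abs(X-.4)<.03)&(abs(Y+.1)<.02)]))
m=comp((Z>.012)&(Z<.03)&(X>.33)&(X<.56)&(Y>-.15)&(Y<.12)&(d>0));c,s,a=rect(P[m]);print('stick',c,s,a,'ztop',np.median(Z[m]))
for k in range(2):
    H=P[m];  # second estimate from the surface only
hsv=cv2.cvtColor(p,cv2.COLOR_RGB2HSV)
m2=comp((hsv[...,0]>8)&(hsv[...,0]<28)&(hsv[...,1]>70)&(X>.33)&(X<.56)&(Y>-.15)&(Y<.08)&(Z<.05));print('by colour',*rect(P[m2]))
z0=np.load('top.npz')
reg=(X>.38)&(X<.56)&(Y>-.31)&(Y<-.13)&(d>0)
for lo,hi in((.066,.09),(.04,.09)):
    print('rest',*rect(P[reg&(Z>lo)&(Z<hi)]))
mp=cv2.morphologyEx((reg&(Z>.0035)&(Z<.09)).astype(np.uint8),cv2.MORPH_OPEN,np.ones((3,3)));print('plate',*rect(P[comp(mp)]))
np.save('stick.npy',[c[0],c[1],a])
q=readout.get_obs()['joint_positions']
for az in(a,a+180):
    g,r=ik(np.array([c[0],c[1],.003]),down(az),q);print('grasp az',az,g.round(2),r)
    for e in(-20,160):
        x,r=ik(np.array([.467,-.22,.057]),down(e),g);print('  place',e,x.round(2),r)
E
python3 t.py
```

```text
table z 0.006803845164963684
stick [ 0.44723773 -0.02959739] (0.14934231340885162, 0.03400807082653046) 66.63306427001953 ztop 0.0210469953958623
by colour [ 0.44743207 -0.02818097] (0.15020956099033356, 0.034788213670253754) 66.69215393066406
rest [ 0.46929622 -0.22089404] (0.11049841344356537, 0.0639580488204956) -20.176979064941406
rest [ 0.46930921 -0.22085868] (0.11049841344356537, 0.0640333816409111) -20.176979064941406
plate [ 0.47980338 -0.22512016] (0.11320710927248001, 0.06980258226394653) -19.7003173828125
grasp az 66.63306427001953 [-0.18 -0.03  2.1  -0.    1.07  0.23] 1.997783057243091e-09
  place -20 [-0.54  0.06  1.89 -0.    1.19  1.38] 8.56859963393773e-10
  place 160 [-0.54  0.06  1.89  0.    1.19 -1.76] 7.32730514725473e-13
grasp az 246.63306427001953 [-0.07 -0.02  2.1  -0.15  1.06 -2.64] 0.11560322886360769
  place -20 [-0.07 -0.17  2.46 -1.32  0.69 -2.64] 0.881851965307733
  place 160 [-0.54  0.06  1.89  0.    1.19 -1.76] 1.7992239549882036e-11
```

```bash
cat > t.py <<'E'
from meas2 import *
T=down(66.65);a=plan(np.array([.4473,-.029,.13]),T);plan(np.array([.4473,-.029,.003]),T,*a)
E
python3 t.py
```

```text
target [ 0.447 -0.029  0.13 ] turn [  0.54 -59.85   0.29] rows>= 9.0 then shift cm [ 4.04 -0.11  8.01] rows>= 3.0 cur-frame shift [-4.9  -0.19  7.52]
target [ 0.447 -0.029  0.003] turn [0. 0. 0.] rows>= 0.0 then shift cm [ 0.   0.  12.7] rows>= 4.0 cur-frame shift [ 0.   0.  12.7]
```

Call:
jog_arm(
  series=[
    {"xyz":[0,0,0],"angular":[0.06,-6.65,0.03]},
    {"xyz":[0,0,0],"angular":[0.06,-6.65,0.03]},
    {"xyz":[0,0,0],"angular":[0.06,-6.65,0.03]},
    {"xyz":[0,0,0],"angular":[0.06,-6.65,0.03]},
    {"xyz":[0,0,0],"angular":[0.06,-6.65,0.03]},
    {"xyz":[0,0,0],"angular":[0.06,-6.65,0.03]},
    {"xyz":[0,0,0],"angular":[0.06,-6.65,0.03]},
    {"xyz":[0,0,0],"angular":[0.06,-6.65,0.03]},
    {"xyz":[0,0,0],"angular":[0.06,-6.65,0.03]},
    {"xyz":[0,0,0],"angular":[0,0,0]},
  ],
)

```text
time: 10.83
tool_pos: [0.4315, -0.0612, 0.2055]
eef_rot: [0.834, 0.552, -0.003, -0.002]
ft_force: [0.7, 1.3, -0.6]
grip_width: 0.646
gripper_force: 0.0
```

Call:
jog_arm(
  series=[
    {"xyz":[1.35,0,2.5],"angular":[0,0,0]},
    {"xyz":[1.35,0,2.5],"angular":[0,0,0]},
    {"xyz":[1.35,0,2.5],"angular":[0,0,0]},
    {"xyz":[0,0,0],"angular":[0,0,0]},
    {"xyz":[0,0,0],"angular":[0,0,0]},
  ],
)

```text
time: 11.25
tool_pos: [0.4442, -0.0263, 0.1282]
eef_rot: [0.835, 0.55, -0.002, -0.007]
ft_force: [-0.3, -1.2, 0.0]
grip_width: 0.648
gripper_force: 0.0
```

```bash
cat > t.py <<'E'
from meas2 import *
st();T=down(66.65);plan(np.array([.4473,-.029,.003]),T)
E
python3 t.py
```

```text
t 11.25 q [-0.18  -0.214  2.015  0.007  1.354  0.225] p [ 0.4442 -0.0263  0.1282] F [-0.3 -1.2  0. ] w 55.1 0.0
target [ 0.447 -0.029  0.003] turn [-0.81 -0.22  0.06] rows>= 1.0 then shift cm [-0.13  0.4  12.52] rows>= 4.0 cur-frame shift [-0.17  0.57 12.51]
```

Call:
jog_arm(
  series=[
    {"xyz":[-0.13,0.45,0],"angular":[-0.81,-0.22,0.06]},
    {"xyz":[0,0,2.5],"angular":[0,0,0]},
    {"xyz":[0,0,2.5],"angular":[0,0,0]},
    {"xyz":[0,0,2.5],"angular":[0,0,0]},
    {"xyz":[0,0,2],"angular":[0,0,0]},
    {"xyz":[0,0,0],"angular":[0,0,0]},
    {"xyz":[0,0,0],"angular":[0,0,0]},
  ],
)

```text
time: 11.83
tool_pos: [0.4503, -0.0306, 0.0358]
eef_rot: [0.836, 0.549, 0.001, 0.002]
ft_force: [0.3, -0.1, 0.8]
grip_width: 0.645
gripper_force: 0.0
```

```bash
python3 t.py
```

```text
t 11.8333 q [-1.800e-01 -8.600e-02  2.084e+00 -2.000e-03  1.139e+00  2.300e-01] p [ 0.4503 -0.0306  0.0358] F [ 0.3 -0.1  0.8] w 54.8 0.0
target [ 0.447 -0.029  0.003] turn [ 0.3   0.01 -0.11] rows>= 1.0 then shift cm [ 0.03 -0.34  3.28] rows>= 1.0 cur-frame shift [ 0.03 -0.35  3.28]
```

Call:
jog_arm(
  series=[
    {"xyz":[0,-0.34,0],"angular":[0.3,0,-0.1]},
    {"xyz":[0,0,1],"angular":[0,0,0]},
    {"xyz":[0,0,1],"angular":[0,0,0]},
    {"xyz":[0,0,0.6],"angular":[0,0,0]},
    {"xyz":[0,0,0.3],"angular":[0,0,0]},
    {"xyz":[0,0,0.25],"angular":[0,0,0]},
    {"xyz":[0,0,0],"angular":[0,0,0]},
    {"xyz":[0,0,0],"angular":[0,0,0]},
  ],
)

```text
time: 12.5
tool_pos: [0.447, -0.0283, 0.0035]
eef_rot: [0.835, 0.55, -0.0, -0.0]
ft_force: [0.4, 0.3, 0.1]
grip_width: 0.647
gripper_force: 0.0
```

```bash
python3 t.py
```

```text
t 12.5 q [-0.178 -0.031  2.101 -0.     1.072  0.229] p [ 0.447  -0.0283  0.0035] F [0.4 0.3 0.1] w 55.0 0.0
target [ 0.447 -0.029  0.003] turn [-0.01  0.02  0.07] rows>= 1.0 then shift cm [-0.05  0.06  0.05] rows>= 1.0 cur-frame shift [-0.05  0.06  0.05]
```

Call:
jog_arm(
  series=[
    {"xyz":[0,0,0],"angular":[0,0,0]},
    {"xyz":[0,0,0],"angular":[0,0,0]},
    {"xyz":[0,0,0],"angular":[0,0,0]},
    {"xyz":[0,0,0],"angular":[0,0,0]},
    {"xyz":[0,0,0],"angular":[0,0,0]},
    {"xyz":[0,0,0],"angular":[0,0,0]},
    {"xyz":[0,0,-1],"angular":[0,0,0]},
    {"xyz":[0,0,-2],"angular":[0,0,0]},
    {"xyz":[0,0,-2],"angular":[0,0,0]},
    {"xyz":[0,0,0],"angular":[0,0,0]},
  ],
  hand=255,
  force=50,
)

```text
time: 13.33
tool_pos: [0.4495, -0.0288, 0.0576]
eef_rot: [0.835, 0.55, 0.002, 0.002]
ft_force: [0.1, -1.3, -0.3]
grip_width: 0.384
gripper_force: 50.6
```

Call:
jog_arm(
  series=[
    {"xyz":[0,0,-3],"angular":[0,0,0]},
    {"xyz":[0,0,-3],"angular":[0,0,0]},
    {"xyz":[0,0,-3],"angular":[0,0,0]},
    {"xyz":[0,0,0],"angular":[0,0,0]},
    {"xyz":[0,0,0],"angular":[0,0,0]},
  ],
)

```text
time: 13.75
tool_pos: [0.4484, -0.0286, 0.1454]
eef_rot: [0.835, 0.55, 0.001, 0.002]
ft_force: [-0.4, -0.3, -2.4]
grip_width: 0.385
gripper_force: 50.6
```

```bash
cat > t.py <<'E'
from meas2 import *
st();T=down(-20.1);a=plan(np.array([.4675,-.2203,.143]),T);plan(np.array([.4675,-.2203,.058]),T,*a)
q,_=grab('side');cv2.imwrite('pics/held.png',cv2.resize(q[90:290,150:400],(750,600),interpolation=2)[...,::-1])
E
python3 t.py
```

```text
t 13.75 q [-0.178 -0.236  2.    -0.     1.373  0.229] p [ 0.4484 -0.0286  0.1454] F [-0.4 -0.3 -2.4] w 32.7 50.61876118183136
target [ 0.468 -0.22   0.143] turn [ 0.16 -0.21 86.81] rows>= 13.0 then shift cm [ 8.38 17.35  0.24] rows>= 5.0 cur-frame shift [-16.86   9.33   0.27]
target [ 0.468 -0.22   0.058] turn [0. 0. 0.] rows>= 0.0 then shift cm [0.  0.  8.5] rows>= 3.0 cur-frame shift [0.  0.  8.5]
```

View pics/held.png

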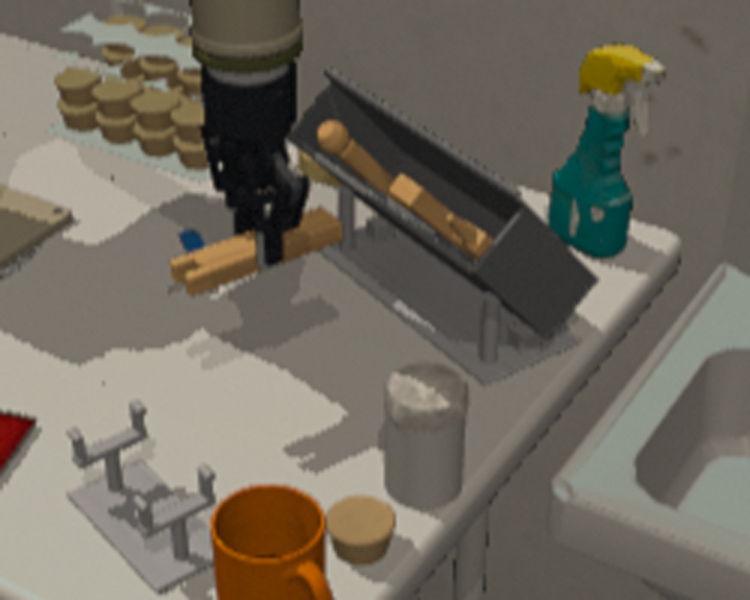

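The stick is held level by its middle. Turn it, then go over the rest.

Call:
jog_arm(
  series=[
    {"xyz":[0,0,0],"angular":[0,0,6.7]},
    {"xyz":[0,0,0],"angular":[0,0,6.7]},
    {"xyz":[0,0,0],"angular":[0,0,6.7]},
    {"xyz":[0,0,0],"angular":[0,0,6.7]},
    {"xyz":[0,0,0],"angular":[0,0,6.7]},
    {"xyz":[0,0,0],"angular":[0,0,6.7]},
    {"xyz":[0,0,0],"angular":[0,0,6.7]},
    {"xyz":[0,0,0],"angular":[0,0,6.7]},
    {"xyz":[0,0,0],"angular":[0,0,6.7]},
    {"xyz":[0,0,0],"angular":[0,0,6.7]},
  ],
)

```text
time: 14.63
tool_pos: [0.4454, -0.0281, 0.1411]
eef_rot: [1.0, -0.005, -0.002, -0.0]
ft_force: [0.1, 0.3, -1.1]
grip_width: 0.385
gripper_force: 50.5
```

Call:
jog_arm(
  series=[
    {"xyz":[0,0,0],"angular":[0,0,6.6]},
    {"xyz":[0,0,0],"angular":[0,0,6.6]},
    {"xyz":[0,0,0],"angular":[0,0,6.6]},
    {"xyz":[1.4,2.9,0],"angular":[0,0,0]},
    {"xyz":[1.4,2.9,0],"angular":[0,0,0]},
    {"xyz":[1.4,2.9,0],"angular":[0,0,0]},
    {"xyz":[1.4,2.9,0],"angular":[0,0,0]},
    {"xyz":[1.4,2.9,0],"angular":[0,0,0]},
    {"xyz":[1.4,2.9,0],"angular":[0,0,0]},
    {"xyz":[0,0,0],"angular":[0,0,0]},
  ],
)

```text
time: 15.47
tool_pos: [0.4649, -0.2249, 0.1414]
eef_rot: [0.984, -0.176, -0.001, 0.001]
ft_force: [1.6, 0.7, -0.2]
grip_width: 0.382
gripper_force: 50.6
```

```bash
sed -i '/^q,_/d' t.py; python3 t.py
```

```text
t 15.4667 q [-0.548 -0.032  1.823 -0.002  1.353  1.377] p [ 0.4649 -0.2249  0.1414] F [ 1.6  0.7 -0.2] w 32.5 50.57992458343506
target [ 0.468 -0.22   0.143] turn [ 0.1   0.13 -0.18] rows>= 1.0 then shift cm [ 0.08 -0.52 -0.16] rows>= 1.0 cur-frame shift [ 0.08 -0.52 -0.16]
target [ 0.468 -0.22   0.058] turn [0. 0. 0.] rows>= 0.0 then shift cm [0.  0.  8.5] rows>= 3.0 cur-frame shift [0.  0.  8.5]
```

Call:
jog_arm(
  series=[
    {"xyz":[0.08,-0.52,0],"angular":[0.1,0.13,-0.18]},
    {"xyz":[0,0,1.5],"angular":[0,0,0]},
    {"xyz":[0,0,1.5],"angular":[0,0,0]},
    {"xyz":[0,0,0.7],"angular":[0,0,0]},
    {"xyz":[0,0,0],"angular":[0,0,0]},
    {"xyz":[0,0,0],"angular":[0,0,0]},
  ],
)

```text
time: 15.97
tool_pos: [0.4682, -0.2146, 0.1057]
eef_rot: [0.985, -0.172, 0.0, -0.001]
ft_force: [-0.9, -0.3, -0.1]
grip_width: 0.384
gripper_force: 50.6
```

```bash
cat >> t.py <<'E'
p,d=grab('top');P=pts('top',d);X,Y,Z=np.moveaxis(P,-1,0);hsv=cv2.cvtColor(p,cv2.COLOR_RGB2HSV)
cv2.imwrite('pics/over.png',np.hstack([cv2.resize(p[170:290,270:390],(400,400),interpolation=2),cv2.resize(grab('side')[0][190:310,150:270],(400,400),interpolation=2)])[...,::-1])
E
python3 t.py
```

```text
t 15.9667 q [-5.310e-01 -1.000e-03  1.861e+00  2.000e-03  1.282e+00  1.386e+00] p [ 0.4682 -0.2146  0.1057] F [-0.9 -0.3 -0.1] w 32.7 50.57196915149689
target [ 0.468 -0.22   0.143] turn [-0.12 -0.    0.25] rows>= 1.0 then shift cm [ 0.13  0.55 -3.73] rows>= 1.0 cur-frame shift [ 0.13  0.55 -3.73]
target [ 0.468 -0.22   0.058] turn [0. 0. 0.] rows>= 0.0 then shift cm [0.  0.  8.5] rows>= 3.0 cur-frame shift [0.  0.  8.5]
```

View pics/over.png

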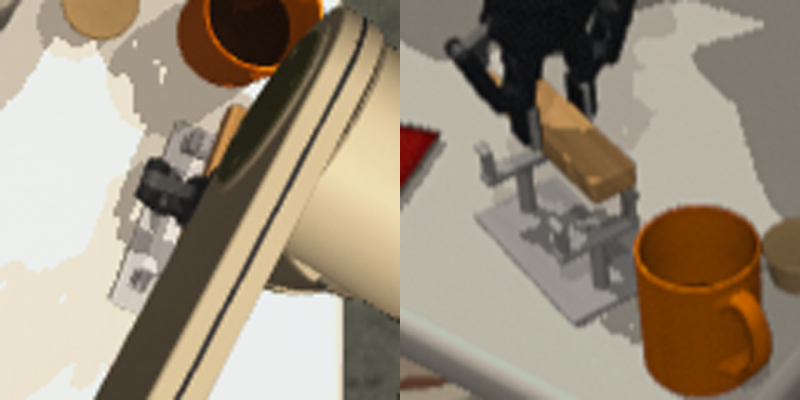

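The stick hangs over the rest, aligned with it. I'll let the arm settle, then correct.

Call:
jog_arm(
  series=[
    {"xyz":[0,0,0],"angular":[0,0,0]},
    {"xyz":[0,0,0],"angular":[0,0,0]},
    {"xyz":[0,0,0],"angular":[0,0,0]},
    {"xyz":[0,0,0],"angular":[0,0,0]},
  ],
)

```text
time: 16.4
tool_pos: [0.4691, -0.2161, 0.1071]
eef_rot: [0.985, -0.173, 0.002, -0.0]
ft_force: [-0.2, 0.6, -1.5]
grip_width: 0.384
gripper_force: 50.6
```

```bash
cat > t.py <<'E'
from meas2 import *
st();T=down(-20.1);plan(np.array([.4675,-.2203,.058]),T)
E
python3 t.py
```

```text
t 16.4 q [-0.532 -0.002  1.859  0.002  1.282  1.385] p [ 0.4691 -0.2161  0.1071] F [-0.2  0.6 -1.5] w 32.6 50.571205615997314
target [ 0.468 -0.22   0.058] turn [-0.08 -0.18  0.19] rows>= 1.0 then shift cm [-0.    0.45  4.91] rows>= 2.0 cur-frame shift [-0.02  0.45  4.91]
```

Call:
jog_arm(
  series=[
    {"xyz":[0,0.45,0],"angular":[-0.08,-0.15,0.19]},
    {"xyz":[0,0,0.8],"angular":[0,0,0]},
    {"xyz":[0,0,0.7],"angular":[0,0,0]},
    {"xyz":[0,0,0],"angular":[0,0,0]},
    {"xyz":[0,0,0],"angular":[0,0,0]},
    {"xyz":[0,0,0],"angular":[0,0,0]},
    {"xyz":[0,0,0],"angular":[0,0,0]},
  ],
)

```text
time: 16.98
tool_pos: [0.4674, -0.2202, 0.0917]
eef_rot: [0.985, -0.174, -0.0, -0.0]
ft_force: [-0.3, -0.2, 0.5]
grip_width: 0.38
gripper_force: 50.6
```

```bash
python3 t.py
```

```text
t 16.9833 q [-0.54   0.02   1.867  0.     1.255  1.382] p [ 0.4674 -0.2202  0.0917] F [-0.3 -0.2  0.5] w 32.3 50.58238863945007
target [ 0.468 -0.22   0.058] turn [-0.01  0.01  0.  ] rows>= 1.0 then shift cm [0.01 0.   3.37] rows>= 1.0 cur-frame shift [0.01 0.   3.37]
```

Well centred. Lower to 1–2 mm above the crosspieces (TCP ≈ 0.058).

Call:
jog_arm(
  series=[
    {"xyz":[0,0,0.8],"angular":[0,0,0]},
    {"xyz":[0,0,0.8],"angular":[0,0,0]},
    {"xyz":[0,0,0.8],"angular":[0,0,0]},
    {"xyz":[0,0,0.6],"angular":[0,0,0]},
    {"xyz":[0,0,0.3],"angular":[0,0,0]},
    {"xyz":[0,0,0],"angular":[0,0,0]},
    {"xyz":[0,0,0],"angular":[0,0,0]},
  ],
)

```text
time: 17.57
tool_pos: [0.4671, -0.2201, 0.0582]
eef_rot: [0.985, -0.174, -0.0, -0.0]
ft_force: [0.6, 0.5, 0.2]
grip_width: 0.385
gripper_force: 50.6
```

```bash
python3 t.py
```

```text
t 17.5667 q [-0.54   0.064  1.889  0.     1.19   1.382] p [ 0.4671 -0.2201  0.0582] F [0.6 0.5 0.2] w 32.8 50.61967313289642
target [ 0.468 -0.22   0.058] turn [-0.01  0.05  0.01] rows>= 1.0 then shift cm [0.04 0.01 0.02] rows>= 1.0 cur-frame shift [0.04 0.01 0.02]
```

Call:
jog_arm(
  series=[
    {"xyz":[0,0,0.15],"angular":[0,0,0]},
    {"xyz":[0,0,0],"angular":[0,0,0]},
    {"xyz":[0,0,0],"angular":[0,0,0]},
  ],
)

```text
time: 17.82
tool_pos: [0.4672, -0.2201, 0.0582]
eef_rot: [0.985, -0.174, -0.0, -0.0]
ft_force: [-7.5, 4.6, 15.0]
grip_width: 0.383
gripper_force: 52.4
```

Call:
jog_arm(
  series=[
    {"xyz":[0,0,0],"angular":[0,0,0]},
    {"xyz":[0,0,0],"angular":[0,0,0]},
    {"xyz":[0,0,0],"angular":[0,0,0]},
    {"xyz":[0,0,0],"angular":[0,0,0]},
    {"xyz":[0,0,0],"angular":[0,0,0]},
    {"xyz":[0,0,-1],"angular":[0,0,0]},
    {"xyz":[0,0,-1.5],"angular":[0,0,0]},
    {"xyz":[0,0,-2],"angular":[0,0,0]},
    {"xyz":[0,0,-3],"angular":[0,0,0]},
    {"xyz":[0,0,-3],"angular":[0,0,0]},
  ],
  hand=80,
)

```text
time: 18.65
tool_pos: [0.4666, -0.2198, 0.1631]
eef_rot: [0.985, -0.174, -0.001, -0.0]
ft_force: [1.3, -0.4, -0.1]
grip_width: 0.686
gripper_force: 0.0
```

Call:
jog_arm(
  series=[
    {"xyz":[0,0,-3],"angular":[0,0,0]},
    {"xyz":[0,-4,-2],"angular":[0,0,0]},
    {"xyz":[0,-4,-2],"angular":[0,0,0]},
    {"xyz":[0,-4,0],"angular":[0,0,0]},
    {"xyz":[0,-4,0],"angular":[0,0,0]},
    {"xyz":[0,-4,0],"angular":[0,0,0]},
    {"xyz":[0,-4,0],"angular":[0,0,0]},
    {"xyz":[0,0,0],"angular":[0,0,0]},
  ],
)

```text
time: 19.32
tool_pos: [0.5492, 0.0065, 0.2304]
eef_rot: [0.985, -0.172, 0.0, -0.002]
ft_force: [0.5, -0.8, -0.3]
grip_width: 0.684
gripper_force: 0.0
```

```bash
cat > t.py <<'E'
from meas2 import *
st();p,d=grab('top');P=pts('top',d);X,Y,Z=np.moveaxis(P,-1,0);hsv=cv2.cvtColor(p,cv2.COLOR_RGB2HSV)
m=comp((hsv[...,0]>8)&(hsv[...,0]<28)&(hsv[...,1]>70)&(X>.36)&(X<.57)&(Y>-.3)&(Y<-.14)&(Z>.06)&(Z<.09))
c,s,a=rect(P[m]);r=R.from_euler('z',-20.1,degrees=True).as_matrix()[:2,:2].T@(c-[.4675,-.2203])
Q=P[m];n=np.linalg.svd(Q-np.median(Q,0),full_matrices=False)[2][2]
print(c,s,a,'offset in rest',r,'ztop',np.median(Z[m]),'n',n)
cv2.imwrite('pics/end.png',np.hstack([cv2.resize(p[130:330,140:390],(400,320),interpolation=2),cv2.resize(grab('side')[0][170:310,150:310],(400,320),interpolation=2)])[...,::-1])
E
python3 t.py
```

```text
t 19.3167 q [-0.084 -0.008  1.634  0.003  1.514  1.833] p [0.5492 0.0065 0.2304] F [ 0.5 -0.8 -0.3] w 58.2 0.0
[ 0.46773478 -0.22144276] (0.14957214891910553, 0.03472595289349556) -20.283294677734375 offset in rest [ 0.0006132  -0.00099247] ztop 0.07504279928920082 n [0.02004509 0.06343588 0.99778459]
```

View pics/end.png

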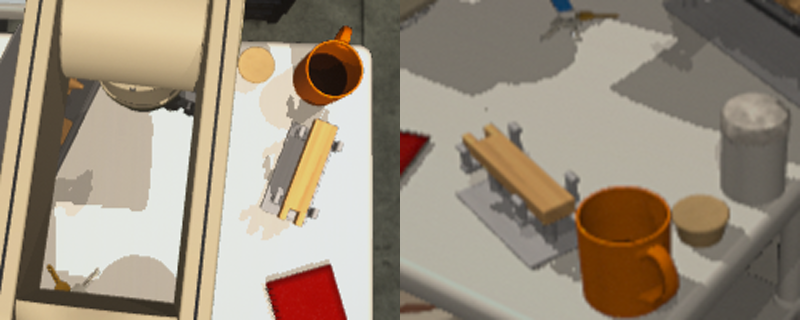

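The stick lies in both forks, offset by about 1 mm and turned about 0.2°, with its top at about 75 mm. The hand is clear, so I'm handing in.

```bash
python3 -c "
from station import ticket
print(ticket.sign_off())"
```

```text
the job is handed in; nothing more can be done
None
```

The forked stick lies flat and centred across both forks of the tool rest, about 1 mm off centre by camera, and the job is handed in; no verdict came back, and the other sticks and the bystanders look unmoved in the pictures despite one roughly 60 N bump on the way into the bin, probably against the knob stick.

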